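Build up the pouch rest with spacers, pressing each one flat

TASK

Build up the sprung pouch rest for short pouches: lay in the thick spacer, then the thin spacer, then the plate with the black strips. The end clips hold each piece up, so push each one down past them until you feel it sit flat and firm on the seat or on the piece below, before you add the next. The seat stands on a weighing spring, so never press it down more than 4 mm, and leave the other things on the bench alone.

Things in the scene. Friction and masses are not known exactly. Their poses are not given: they have to be found in the camera images.
- pouch_rest: pouch rest, an aluminium fixture bolted to the table. Origin: centre of its underside; y along its length. Foot 96 (x) x 188 (y) x 8 mm, a sprung seat in the middle, a spring clip at each y end. Four guide posts (y = +-35 to 51 mm, inner faces x = +-26.5 mm) flare to x = +-33 mm from 102 to 116 mm height. For |y| under 35 mm the sides are open to fingers
- seat (a joint): how far the sprung seat is pressed down, m: 0 free, 12 N per mm, stop at 6 mm; 0.6 mm or more is a firm press, over 4 mm (48 N) overloads the scale under it. Seat plate 36 (x) x 118 (y) mm; its free top stands 46 to 59 mm above the pouch rest's origin, as its height screw was last set (not measured: it is found by pressing)
- clip_left (a joint): bend of the spring-steel clip at the +y end of the pouch rest, rad: 0 relaxed, growing outward. 30 mm wide; its knee, 88 mm above the pouch rest's origin, stands 4 mm inside the end of a piece; above it the clip flares out up to 109 mm. A piece let go over the middle stays on the two flares, its underside about 98 mm above the pouch rest's origin
- clip_right (a joint): bend of the same clip at the -y end, rad. Pushed at its middle a piece takes some 6 to 14 N to pass both clips; below the knee they only rub on its ends, so it needs less but sinks only as far as it is pushed; on the bottom the resistance rises steeply. Pushed at one end only, a piece goes down crooked
- spacer_thick: thick spacer of grey plastic, 50 (x) x 120 (y) x 16 mm, waisted to 44 mm width over the middle 52 mm of its length for the fingers. About 0.13 kg. Origin: centre of its underside; both ends are alike. It lies on the seat
- spacer_thin: thin spacer: as the thick one but 8 mm thick, about 0.07 kg. It lies on the thick spacer, 16 mm above that one's origin
- rest_plate: rest plate: same outline as the spacers, 8 mm thick, grey, with four narrow black rubber strips across its top near the ends; about 0.08 kg. Origin: centre of its underside. It lies on the thin spacer, 8 mm above that one's origin
- calliper: vernier calliper, 63 x 200 x 12 mm; leave it
- weight: brass calibration weight, 32 mm wide, 34 mm high; leave it
- tape: roll of tape, 94 mm wide, 25 mm high; leave it
- elbow: small tan elbow fitting with a blue cap, 32 x 34 x 18 mm; leave it
- star_knob: black star knob, 32 x 31 x 20 mm; leave it
Not all that is in view belongs to the job. What is shaped like the spacer_thick but red is not meant.

How it is judged:
By the outcome, as a careful person would: the job done as asked, in the order asked, and still so for the second after the job is handed in, with the robot touching nothing.
It also fails if it takes over 72 s, if anything falls off the work surface, if the arm or the gripper's body presses on something with over 40 N, if the wrist force passes 120 N, or if a joint passes its speed limit or range.

ROBOT

A 6-joint arm with a two-finger parallel gripper is mounted at the origin on a cart in front of the work surface, level with it; the furniture and walls round the work are solid. World frame = base frame: x ahead of the robot, y to its left, z up, the work surface at z = 0. Lengths are in m, angles in rad, forces in N, time in s.
With the tool pointing down it reaches from about 0.325 to 0.75 m from the base axis. Payload 7.6 kg.
Tool frame: the origin (TCP) lies midway between the tips of the shut fingers; the grasp point (between the pads) lies 19 mm behind it (bot.grasp_offset is the z of the grasp point in the tool frame, in m); z points along the fingers, y is the line along which they close (so a half turn about z gives the same grasp; the last joint's range is limited). The gripper opens to 85 mm and grips with 20 to 120 N. Pads are 22 mm wide; open, the fingers measure 114 mm over their backs; the gripper's body (76 mm by 85 mm) begins 54 mm behind the grasp point. The pads swing forward as they close: fully open they stand 13 mm farther back than shut.
Start: joints at [1.235, 0.052, 1.401, -0, 1.689, -0.07], TCP at [0.138, 0.507, 0.231] pointing down, gripper open.
Joint ranges: [-2.9, 2.9], [-0.91, 2.17], [0.12, 2.37], [-1.06, 4.2], [0.26, 2.73], [-2.93, 2.93]. Speed limits (rad/s): [2.57, 2.57, 3.01, 3.14, 3.14, 3.14].

INTERFACE

Orientations are given as a rotation vector (axis times angle).
In Python, from plant import get_state, imaging, job, bot gives the robot as it stands. The module is installed in compiled form; this text tells all that it offers.
- The arm moves only by the shell command python3 -m pendant 'ROWS' [OPENING] [FORCE]. ROWS is JSON, a list of rows, each an object of numbers: "x", "y", "z": the shift along the world's x, y, z in m; "ax", "ay", "az": the turn, a rotation vector about the world's x, y, z in degrees. In form: [{"x": .., "y": .., "z": .., "ax": .., "ay": .., "az": ..}, ...]. A call has 1 to 10 rows; each row is the pose to reach, as a shift and turn from the pose commanded when the call began; what a row does not reach only later rows make up. A row lasts 1/8 s, in which the tool goes at most 62.5 mm and 10.7 degrees, less where a joint would pass 70% of its speed; a pose out of reach is approached as far as the arm can. A call with a gripper value outside its range is refused whole. OPENING is the finger opening in m, from 0 to 0.0854, set as the call begins (- or left out, the last holds). The fingers move at their own pace and stop on an object; FORCE is the grip in N (left out, the last holds). Time passes only in rows, so rows that repeat a pose let the fingers close. It gives the time, the measured TCP pose, the force and the opening at its end, in the units of the state.
- get_state(): the state, without advancing time (a new reading comes with each control period).
- imaging.get_image(name): name is "scene" or "top" or "wrist"; returns (picture, depth): 384x512x3 uint8, blue, green, red; 384x512 float32, m along the optical axis (not along the pixel's ray), 0 where there is no reading.
- imaging.camera_info(name): a dict with "fx", "fy", "cx", "cy" (pixels), "dist_coeffs" ([k1, k2, p1, p2, k3] as OpenCV has them; the pictures are not rectified), "T" (4x4, takes a point from camera to world coordinates). Camera axes: x right, y up, looking along -z (the intrinsics and any distortion apply to the point x, -y, -z); pixel columns grow to the right and rows downward; lengths in m; the calibration is good to about 2 mm. A picture is of the moment at which its call begins: read the wrist's pose just before it. camera_info takes no time and is no camera call; for the wrist camera it gives the pose at the moment of the call.
- job.finish_job(): hands the job in, once; it reports no verdict.
The state is a dict: "clock": time; "qpos": joint angles; "qd": joint speeds; "joint_torque": joint torques, N m; "ee_pos": TCP position; "ee_rot": TCP orientation; "ft_force": force on the tool from outside, world axes, zero at the start; "wrist_torque": the same for the moment, N m; "opening": finger opening in m.
Only numpy, scipy, OpenCV 4.12 (cv2) and the standard library are available. Lean on these libraries where they do the work, as an engineer would, in place of code of your own. Each camera call takes 0.05 s, during which the arm holds its last target. There are 200 camera calls.

## Working session

There is one attempt and no reset: what is moved stays moved. The work goes in short steps, Python scripts to look and compute and a shell command to move; the robot and the scene stay as the last step left them, time stands still between calls to the robot, and variables do not carry over. Pictures are saved under pics/ and viewed, on a budget of 10 in all, crops included, one or two more only if the job needs it, and the job is handed in when it is done.

```bash
mkdir -p pics
cat > h.py <<'E'
import numpy as np,cv2
from plant import get_state, imaging, job, bot
def grab(n,tag):
    ci=imaging.camera_info(n); im,d=imaging.get_image(n)
    cv2.imwrite(f'pics/{tag}.png',im); np.savez(f'pics/{tag}.npz',im=im,d=d,**{k:np.array(v) for k,v in ci.items()})
    return im,d,ci
def world(tag,pts,z=None):
    f=np.load(f'pics/{tag}.npz'); K=np.array([[f['fx'],0,f['cx']],[0,f['fy'],f['cy']],[0,0,1]],float)
    p=cv2.undistortPoints(np.array(pts,float).reshape(-1,1,2),K,f['dist_coeffs']).reshape(-1,2)
    T=f['T'];out=[]
    for (u,v),(a,b) in zip(pts,p):
        r=np.array([a,-b,-1.])
        if z is None: s=float(f['d'][int(round(v)),int(round(u))]); 
        else: s=(z-T[2,3])/(T[:3,:3]@r)[2]
        out.append(T[:3,:3]@(r*s)+T[:3,3])
    return np.array(out)
E
python3 - <<'E'
from h import *
a=grab('top','top0');b=grab('scene','scene0')
s=get_state();print(s['clock'],s['ee_pos'],s['ee_rot'],s['ft_force'],s['opening'],bot.grasp_offset)
print(a[2]['T'],a[2]['fx'])
E
```

```text
0.1 [0.13777249 0.5063145  0.23055804] [-4.16154398e-01 -3.11361837e+00  2.16048945e-03] [ 0.46032677 -0.22569425  0.16056748] 0.08550895542572044 -0.0187
[[-0.45073031  0.86850347 -0.20626174  0.19450469]
 [-0.89265458 -0.43771187  0.10759237  0.17533958]
 [ 0.00316114  0.23261563  0.97256361  1.75260193]
 [ 0.          0.          0.          1.        ]] 441.027243329403
```

View pics/top0.png

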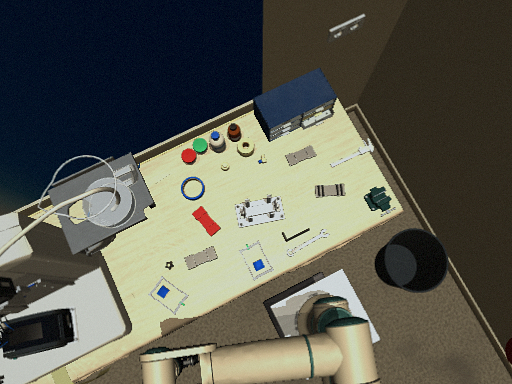

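View pics/scene0.png

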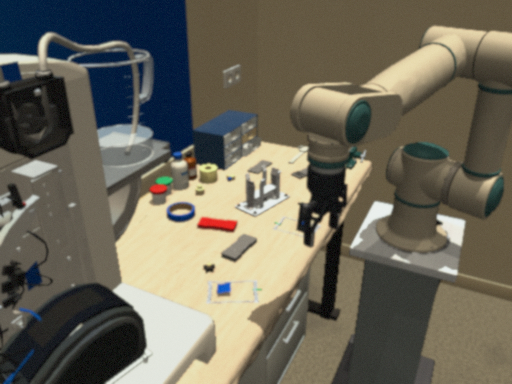

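The top view shows grey plates at about (300,156) and (201,258), a plate with dark strips at (330,191), the red decoy at (206,221) and the rest at (260,210). I'll enlarge the crop and read the depths.

Run:
```python
from h import *
im=cv2.imread('pics/top0.png');c=im[135:275,180:360]
cv2.imwrite('pics/c1.png',cv2.resize(c,None,fx=4.4,fy=4.28,interpolation=cv2.INTER_CUBIC))
P=[(300,156),(330,191),(201,258),(206,221),(260,210),(280,190),(230,240)]
print(world('top0',P).round(4))
f=np.load('pics/top0.npz');d=f['d']
for n,(u,v) in dict(far=(300,156),strip=(330,191),near=(201,258)).items():
    g=[(i,j) for i in range(u-4,u+5) for j in range(v-2,v+3)]
    print(n,np.median(world('top0',g),0).round(4))
```

```text
[[ 0.6269 -0.2288  0.0106]
 [ 0.4402 -0.2677  0.0111]
 [ 0.4298  0.3137  0.0209]
 [ 0.5536  0.2343  0.0191]
 [ 0.4923  0.0247  0.0444]
 [ 0.5377 -0.0899 -0.001 ]
 [ 0.4445  0.1822  0.0047]]
far [ 0.6269 -0.2282  0.0105]
strip [ 0.4405 -0.2677  0.01  ]
near [0.4307 0.3134 0.0178]
```

View pics/c1.png

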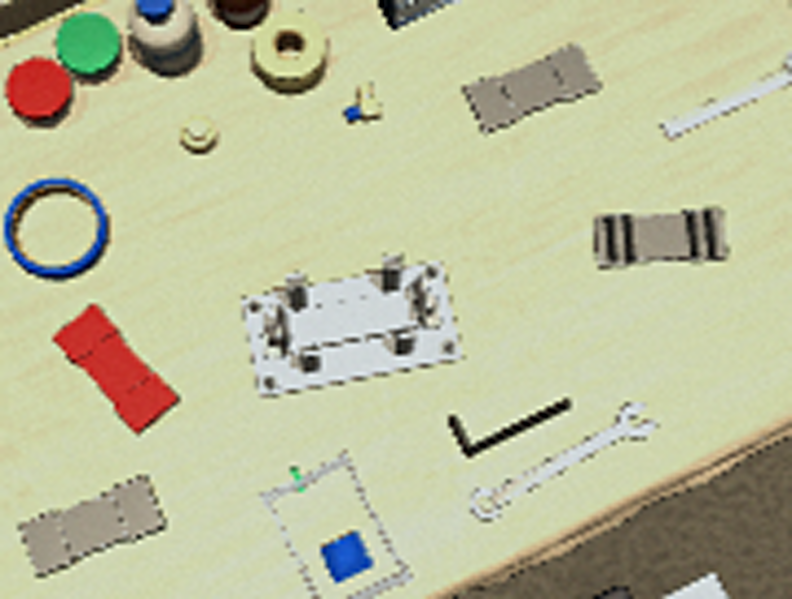

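Crop: thick spacer (near, top ≈18 mm) at crop (93,525), thin spacer (top ≈10 mm) at (530,88), striped plate at (660,238), red decoy at (115,370), pouch rest at (352,328). Thickness confirms the choice.

Run:
```python
from h import *
S=dict(thick=([(22,528),(148,476),(165,525),(42,576)],.016),thin=([(463,88),(580,45),(602,85),(485,130)],.008),plate=([(595,215),(722,208),(726,258),(600,267)],.008),rest=([(243,298),(443,262),(462,355),(265,395)],.008))
for n,(p,z) in S.items():
    w=world('top0',[(180+(a+.5)/4.4-.5,135+(b+.5)/4.28-.5) for a,b in p],z)[:,:2]
    l=(w[0]+w[3]-w[1]-w[2])/2
    print(n,w.mean(0).round(4),'len',np.linalg.norm(l).round(4),'wid',np.linalg.norm(w[0]+w[1]-w[2]-w[3])/2,'ydir yaw',np.degrees(np.arctan2(-l[0],l[1])).round(1))
from scipy.spatial.transform import Rotation as R
s=get_state();print(R.from_rotvec(s['ee_rot']).as_matrix().round(3))
print(s['qpos'])
ci=imaging.camera_info('wrist');print(ci['T'].round(3),ci['fx'],ci['cy'])
```

```text
thick [0.4319 0.3131] len 0.1188 wid 0.047463798956886766 ydir yaw -3.6
thin [ 0.6305 -0.2341] len 0.1201 wid 0.04620892672287899 ydir yaw -4.8
plate [ 0.4447 -0.2698] len 0.1179 wid 0.05001701847556236 ydir yaw -22.9
rest [0.4948 0.0236] len 0.1852 wid 0.09281202265427622 ydir yaw -15.4
[[-0.965  0.263 -0.   ]
 [ 0.263  0.965 -0.001]
 [ 0.    -0.001 -1.   ]]
[ 1.23473828e+00  5.27534007e-02  1.40164158e+00  2.40368982e-06
  1.68860260e+00 -7.03202794e-02]
[[ 0.262 -0.918 -0.297  0.061]
 [ 0.965  0.25   0.081  0.526]
 [ 0.    -0.308  0.951  0.373]
 [ 0.     0.     0.     1.   ]] 283.20611612120854 190.9361560655579
```

```bash
cat >> h.py <<'E'
from scipy.spatial.transform import Rotation as R
def st():
    s=get_state();M=R.from_rotvec(s['ee_rot']).as_matrix()
    print('t',round(s['clock'],2),'p',s['ee_pos'].round(4) if hasattr(s['ee_pos'],'round') else s['ee_pos'],'yang',np.degrees(np.arctan2(M[1,1],M[0,1])).round(2),'tilt',M[:2,2].round(3),'F',np.round(s['ft_force'],1),'op',round(s['opening'],4))
E
python3 -m pendant '[{"x":0.294,"y":-0.193,"z":-0.07,"az":-78.4},{"x":0.294,"y":-0.193,"z":-0.07,"az":-78.4},{"x":0.294,"y":-0.193,"z":-0.07,"az":-78.4},{"x":0.294,"y":-0.193,"z":-0.07,"az":-78.4},{"x":0.294,"y":-0.193,"z":-0.07,"az":-78.4},{"x":0.294,"y":-0.193,"z":-0.07,"az":-78.4},{"x":0.294,"y":-0.193,"z":-0.07,"az":-78.4},{"x":0.294,"y":-0.193,"z":-0.07,"az":-78.4},{"x":0.294,"y":-0.193,"z":-0.07,"az":-78.4},{"x":0.294,"y":-0.193,"z":-0.07,"az":-78.4}]' 0.0854 40
python3 - <<'E'
from h import *
st();grab('wrist','w1');st()
im=cv2.imread('pics/w1.png');cv2.imwrite('pics/w1b.png',cv2.resize(im,None,fx=1.5,fy=1.5))
E
```

```text
t 0.1 p [0.1378 0.5063 0.2306] yang 74.77 tilt [-0.    -0.001] F [ 0.5 -0.2  0.2] op 0.0855
t 0.15 p [0.1378 0.5064 0.2307] yang 74.77 tilt [-0.    -0.001] F [1.1 0.3 0. ] op 0.0853invalid input at $[0]: expected keys x, y, z, ax, ay, az
```

View pics/w1b.png

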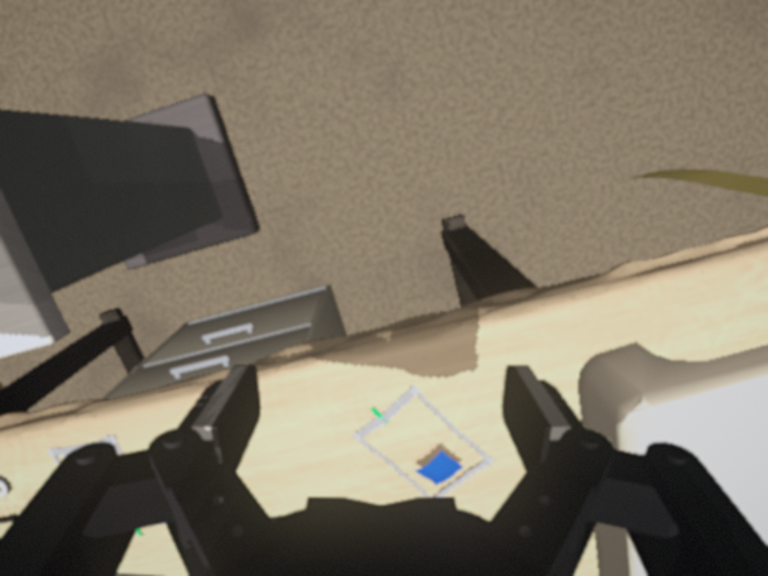

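All six keys are required in each row, so the arm didn't move and the picture only shows the start view (blue pouch between the fingers). Sending the move again.

```bash
python3 -m pendant '[{"x":0.294,"y":-0.193,"z":-0.05,"ax":0,"ay":0,"az":-78.4},{"x":0.294,"y":-0.193,"z":-0.05,"ax":0,"ay":0,"az":-78.4},{"x":0.294,"y":-0.193,"z":-0.05,"ax":0,"ay":0,"az":-78.4},{"x":0.294,"y":-0.193,"z":-0.05,"ax":0,"ay":0,"az":-78.4},{"x":0.294,"y":-0.193,"z":-0.05,"ax":0,"ay":0,"az":-78.4},{"x":0.294,"y":-0.193,"z":-0.05,"ax":0,"ay":0,"az":-78.4},{"x":0.294,"y":-0.193,"z":-0.05,"ax":0,"ay":0,"az":-78.4},{"x":0.294,"y":-0.193,"z":-0.05,"ax":0,"ay":0,"az":-78.4},{"x":0.294,"y":-0.193,"z":-0.05,"ax":0,"ay":0,"az":-78.4},{"x":0.294,"y":-0.193,"z":-0.05,"ax":0,"ay":0,"az":-78.4}]' 0.0854 40
python3 - <<'E'
from h import *
st();grab('wrist','w2');st()
im=cv2.imread('pics/w2.png');cv2.imwrite('pics/w2b.png',cv2.resize(im,None,fx=1.5,fy=1.5))
E
```

```text
clock: 1.4
ee_pos: [0.4318, 0.3137, 0.1812]
ee_rot: [2.289, 2.152, -0.0]
ft_force: [0.4, 0.2, -0.1]
opening: 0.0854
t 1.4 p [0.4318 0.3137 0.1812] yang -3.55 tilt [-0. -0.] F [ 0.4  0.2 -0.1] op 0.0854
t 1.45 p [0.4318 0.3137 0.1812] yang -3.56 tilt [-0. -0.] F [ 0.   0.2 -0.3] op 0.0856
```

View pics/w2b.png

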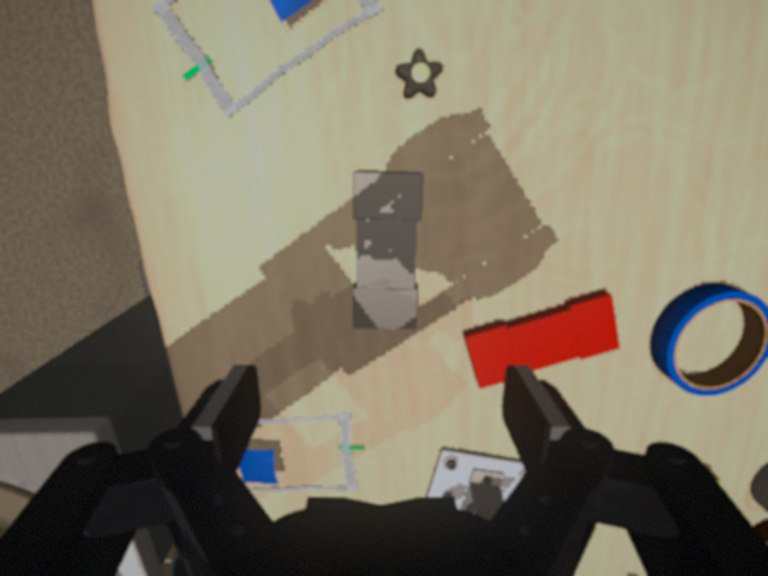

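The thick spacer is centred near (387,250), straight along the view, in the gripper's shadow; the red decoy lies to the right at (540,340).

```bash
cat >> h.py <<'E'
def rect(tag,p,z,sc=1.5,off=(0,0)):
    w=world(tag,[((a+.5)/sc-.5+off[0],(b+.5)/sc-.5+off[1]) for a,b in p],z)[:,:2]
    l=(w[0]+w[1]-w[2]-w[3])/2;l*=np.sign(l[1]); x=(w[1]+w[2]-w[0]-w[3])/2
    y=np.degrees(np.arctan2(-l[0],l[1])); s=get_state();M=R.from_rotvec(s['ee_rot']).as_matrix()
    print(tag,w.mean(0).round(4),'len',np.linalg.norm(l).round(4),'wid',np.linalg.norm(x).round(4),'yaw',y.round(2),'shift to go',(w.mean(0)-s['ee_pos'][:2]).round(4),'turn',(y-np.degrees(np.arctan2(M[1,1],M[0,1]))).round(2))
E
python3 - <<'E'
from h import *
rect('w2',[(354,171),(423,173),(417,329),(353,328)],.016)
print(world('w2',[(250,150),(258,190),(258,180)]).round(4))
E
```

```text
w2 [0.4359 0.3172] len 0.1194 wid 0.0495 yaw -4.54 shift to go [0.0042 0.0035] turn -0.98
[[0.4289 0.3395 0.0159]
 [0.435  0.2932 0.016 ]
 [0.4356 0.3048 0.0152]]
```

```bash
python3 -m pendant '[{"x":0.004,"y":0.0035,"z":-0.06,"ax":0,"ay":0,"az":-1},{"x":0.004,"y":0.0035,"z":-0.12,"ax":0,"ay":0,"az":-1},{"x":0.004,"y":0.0035,"z":-0.165,"ax":0,"ay":0,"az":-1},{"x":0.004,"y":0.0035,"z":-0.179,"ax":0,"ay":0,"az":-1},{"x":0.004,"y":0.0035,"z":-0.179,"ax":0,"ay":0,"az":-1}]' 0.0854 40
python3 -m pendant '[{"x":0,"y":0,"z":0,"ax":0,"ay":0,"az":0},{"x":0,"y":0,"z":0,"ax":0,"ay":0,"az":0},{"x":0,"y":0,"z":0,"ax":0,"ay":0,"az":0},{"x":0,"y":0,"z":0,"ax":0,"ay":0,"az":0},{"x":0,"y":0,"z":0,"ax":0,"ay":0,"az":0}]' 0.03 40
```

```text
clock: 2.08
ee_pos: [0.436, 0.3173, 0.0027]
ee_rot: [2.309, 2.13, -0.0]
ft_force: [0.3, 0.3, 0.7]
opening: 0.0857
clock: 2.7
ee_pos: [0.4369, 0.3177, 0.0041]
ee_rot: [2.309, 2.129, 0.005]
ft_force: [-1.1, 0.0, 6.5]
opening: 0.0431
```

```bash
python3 -m pendant '[{"x":0,"y":0,"z":0.06,"ax":0,"ay":0,"az":0},{"x":0,"y":0,"z":0.12,"ax":0,"ay":0,"az":0},{"x":0,"y":0,"z":0.18,"ax":0,"ay":0,"az":0},{"x":0.02,"y":-0.05,"z":0.216,"ax":0,"ay":0,"az":-4},{"x":0.04,"y":-0.11,"z":0.216,"ax":0,"ay":0,"az":-11},{"x":0.04,"y":-0.17,"z":0.216,"ax":0,"ay":0,"az":-11},{"x":0.04,"y":-0.23,"z":0.216,"ax":0,"ay":0,"az":-11},{"x":0.04,"y":-0.29,"z":0.216,"ax":0,"ay":0,"az":-11},{"x":0.04,"y":-0.35,"z":0.216,"ax":0,"ay":0,"az":-11},{"x":0.04,"y":-0.41,"z":0.216,"ax":0,"ay":0,"az":-11}]' 0.03 40
python3 -m pendant '[{"x":0,"y":-0.02,"z":0,"ax":0,"ay":0,"az":0},{"x":0,"y":-0.02,"z":0,"ax":0,"ay":0,"az":0}]'
python3 - <<'E'
from h import *
st();grab('wrist','w3');st()
im=cv2.imread('pics/w3.png');cv2.imwrite('pics/w3b.png',cv2.resize(im,None,fx=1.5,fy=1.5))
E
```

```text
clock: 3.95
ee_pos: [0.4754, -0.0948, 0.2187]
ee_rot: [2.502, 1.898, 0.001]
ft_force: [1.1, 0.7, -2.1]
opening: 0.0429
clock: 4.2
ee_pos: [0.4756, -0.1141, 0.2184]
ee_rot: [-2.505, -1.895, -0.0]
ft_force: [-1.3, -0.4, -0.9]
opening: 0.0425
t 4.2 p [ 0.4756 -0.1141  0.2184] yang -15.79 tilt [0. 0.] F [-1.3 -0.4 -0.9] op 0.0425
t 4.25 p [ 0.4757 -0.1131  0.2183] yang -15.7 tilt [-0.  0.] F [ 0.4  0.1 -1.2] op 0.0425
```

View pics/w3b.png

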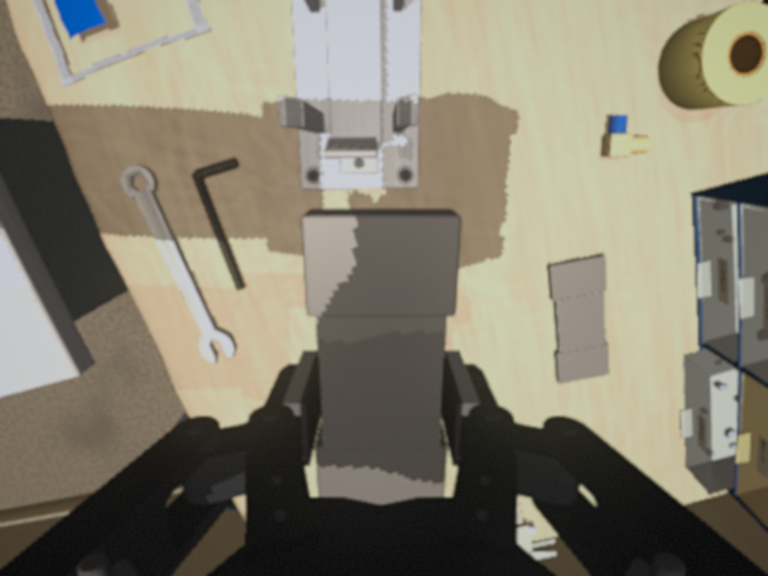

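Rest's near end is at the top: foot corners (303,187) and (419,187), sides running to (293,0)/(421,0). The held spacer spans (303..460, 213) at its far end. The thin spacer is at (577,318).

Run:
```python
from h import *
c=lambda p:[((a+.5)/1.5-.5,(b+.5)/1.5-.5) for a,b in p]
w=world('w3',c([(303,187),(419,187),(293,20),(421,20)]),.008)[:,:2];print(w.round(4))
for a,b in((0,2),(1,3)): v=w[b]-w[a];print('side yaw',np.degrees(np.arctan2(-v[0],v[1])))
v=w[1]-w[0];print('end yaw',np.degrees(np.arctan2(v[1],v[0])),np.linalg.norm(v))
for y in(-15.4,):
    y=np.radians(y);print('centre',(w[0]+w[1])/2+.094*np.array([-np.sin(y),np.cos(y)]))
# posts of far tops
print('seat depth',world('w3',c([(340,60),(345,80),(330,30)])).round(4))
rect('w3',[(548,264),(603,255),(607,375),(557,381)],.008)
# held piece
s=get_state();M=R.from_rotvec(s['ee_rot']).as_matrix()
q=c([(380,300),(340,290),(380,400),(303,213),(460,213),(308,316),(455,316)])
W=world('w3',q);print('held tool-frame (depth)',((W-s['ee_pos'])@M).round(4))
W=world('w3',q,.230);print('held tool-frame z=.23',((W-s['ee_pos'])@M).round(4))
```

```text
[[ 0.4276 -0.0491]
 [ 0.5186 -0.075 ]
 [ 0.4593  0.0697]
 [ 0.5507  0.0434]]
side yaw -14.908851874872699
side yaw -15.162828949518085
end yaw -15.837307467090282 0.09459813510426462
centre [0.49809985 0.02857834]
seat depth [[0.4861 0.0249 0.0491]
 [0.4857 0.012  0.0487]
 [0.4851 0.0448 0.0472]]
w3 [ 0.6302 -0.2299] len 0.1188 wid 0.0486 yaw -4.35 shift to go [ 0.1545 -0.1168] turn 11.35
held tool-frame (depth) [[ 0.03   -0.0003 -0.0118]
 [ 0.0332 -0.0134 -0.0109]
 [-0.0076 -0.0004 -0.0121]
 [ 0.0262 -0.066   0.2176]
 [ 0.0261  0.067   0.2175]
 [-0.0675 -0.0667  0.2177]
 [-0.0688  0.0681  0.2205]]
held tool-frame z=.23 [[ 0.03   -0.0003 -0.0116]
 [ 0.0334 -0.0133 -0.0116]
 [-0.0079 -0.0004 -0.0117]
 [ 0.0584 -0.024  -0.0116]
 [ 0.0584  0.0243 -0.0116]
 [ 0.0243 -0.0243 -0.0116]
 [ 0.0243  0.0246 -0.0116]]
```

```bash
python3 -m pendant '[{"x":0.01,"y":0.05,"z":0,"ax":0,"ay":0,"az":0.4},{"x":0.02,"y":0.11,"z":0,"ax":0,"ay":0,"az":0.4},{"x":0.0233,"y":0.1428,"z":-0.02,"ax":0,"ay":0,"az":0.4},{"x":0.0233,"y":0.1428,"z":-0.07,"ax":0,"ay":0,"az":0.4},{"x":0.0233,"y":0.1428,"z":-0.092,"ax":0,"ay":0,"az":0.4},{"x":0.0233,"y":0.1428,"z":-0.092,"ax":0,"ay":0,"az":0.4},{"x":0.0233,"y":0.1428,"z":-0.092,"ax":0,"ay":0,"az":0.4}]'
python3 - <<'E'
from h import *
st();grab('wrist','w4');st()
im=cv2.imread('pics/w4.png');cv2.imwrite('pics/w4b.png',cv2.resize(im,None,fx=1.5,fy=1.5))
E
```

```text
clock: 5.12
ee_pos: [0.4998, 0.0305, 0.1279]
ee_rot: [2.494, 1.908, 0.003]
ft_force: [0.0, 0.3, -1.0]
opening: 0.0429
t 5.12 p [0.4998 0.0305 0.1279] yang -15.18 tilt [0.002 0.   ] F [ 0.   0.3 -1. ] op 0.0429
t 5.17 p [0.5    0.0303 0.1282] yang -15.2 tilt [0.003 0.   ] F [-0.2  0.2 -1.6] op 0.043
```

View pics/w4b.png

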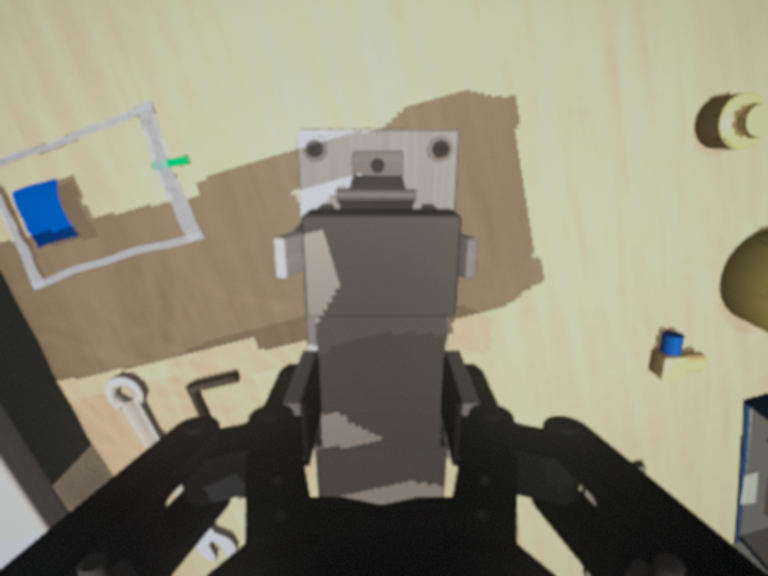

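The spacer sits over the rest between the posts: left post's outer edge is at (276,250), the right one's at (476,250), foot corners (300,130)/(458,130). The piece looks slightly too far right.

Run:
```python
from h import *
c=lambda p:[((a+.5)/1.5-.5,(b+.5)/1.5-.5) for a,b in p]
s=get_state();M=R.from_rotvec(s['ee_rot']).as_matrix()
t=lambda p,z:((world('w4',c(p),z)-s['ee_pos'])@M)
print('foot',t([(300,130),(458,130)],.008).round(4))
print('post',t([(276,240),(476,238),(276,278),(476,275)],.116).round(4), t([(290,256)],None))
print('clip',t([(332,208),(416,208)],.109).round(4))
print('held',t([(303,213),(459,213),(307,316),(455,316)],s['ee_pos'][2]+.0118).round(4))
w=world('w4',c([(300,130),(458,130)]),.008)[:,:2];print(w, np.degrees(np.arctan2(*(w[1]-w[0])[::-1])))
y=np.radians(-15.3);print((w.mean(0)-.094*np.array([-np.sin(y),np.cos(y)])))
```

```text
foot [[ 0.0898 -0.048   0.1201]
 [ 0.0899  0.0446  0.1204]]
post [[ 0.0463 -0.0394  0.0121]
 [ 0.0471  0.0347  0.0123]
 [ 0.0316 -0.0405  0.0121]
 [ 0.0328  0.0357  0.0123]] [[ 0.0395072  -0.03526216  0.01509141]]
clip [[ 0.0572 -0.0191  0.0192]
 [ 0.0572  0.0127  0.0193]]
held [[ 0.0597 -0.0245 -0.0118]
 [ 0.0597  0.0235 -0.0117]
 [ 0.0257 -0.025  -0.0119]
 [ 0.0257  0.024  -0.0117]]
[[0.4775763  0.1295317 ]
 [0.56698534 0.10530662]] -15.160121591473139
[0.49747675 0.02675076]
```

```bash
python3 -m pendant '[{"x":-0.0028,"y":-0.0029,"z":0,"ax":0,"ay":0,"az":0},{"x":-0.0028,"y":-0.0029,"z":-0.012,"ax":0,"ay":0,"az":0},{"x":-0.0028,"y":-0.0029,"z":-0.018,"ax":0,"ay":0,"az":0},{"x":-0.0028,"y":-0.0029,"z":-0.023,"ax":0,"ay":0,"az":0},{"x":-0.0028,"y":-0.0029,"z":-0.025,"ax":0,"ay":0,"az":0},{"x":-0.0028,"y":-0.0029,"z":-0.025,"ax":0,"ay":0,"az":0}]'
python3 -c 'from h import *;st();print(get_state()["wrist_torque"])'
```

```text
clock: 5.92
ee_pos: [0.4964, 0.0271, 0.1013]
ee_rot: [-2.496, -1.908, -0.0]
ft_force: [-0.5, 1.5, -1.6]
opening: 0.043
t 5.92 p [0.4964 0.0271 0.1013] yang -15.22 tilt [0. 0.] F [-0.5  1.5 -1.6] op 0.043
[ 0.15913616  0.00851289 -0.06613623]
```

```bash
python3 -m pendant '[{"x":0,"y":0,"z":0,"ax":0,"ay":0,"az":0},{"x":0,"y":0,"z":0,"ax":0,"ay":0,"az":0},{"x":0,"y":0,"z":0.02,"ax":0,"ay":0,"az":0},{"x":0,"y":0,"z":0.05,"ax":0,"ay":0,"az":0}]' 0.066
python3 -m pendant '[{"x":0,"y":0,"z":0,"ax":0,"ay":0,"az":0},{"x":0,"y":0,"z":0,"ax":0,"ay":0,"az":0},{"x":0,"y":0,"z":-0.01,"ax":0,"ay":0,"az":0},{"x":0,"y":0,"z":-0.02,"ax":0,"ay":0,"az":0},{"x":0,"y":0,"z":-0.03,"ax":0,"ay":0,"az":0}]' 0.0
python3 - <<'E'
from h import *
st();grab('wrist','w5')
im=cv2.imread('pics/w5.png');cv2.imwrite('pics/w5b.png',cv2.resize(im,None,fx=1.5,fy=1.5))
E
```

```text
clock: 6.42
ee_pos: [0.4959, 0.0269, 0.1512]
ee_rot: [-2.495, -1.907, 0.002]
ft_force: [-0.1, 0.2, 0.2]
opening: 0.0658
clock: 7.05
ee_pos: [0.4959, 0.027, 0.1197]
ee_rot: [-2.495, -1.907, 0.002]
ft_force: [0.5, 0.7, 0.9]
opening: -0.0001
t 7.05 p [0.4959 0.027  0.1197] yang -15.23 tilt [-0.002  0.   ] F [0.5 0.7 0.9] op -0.0001
```

View pics/w5b.png

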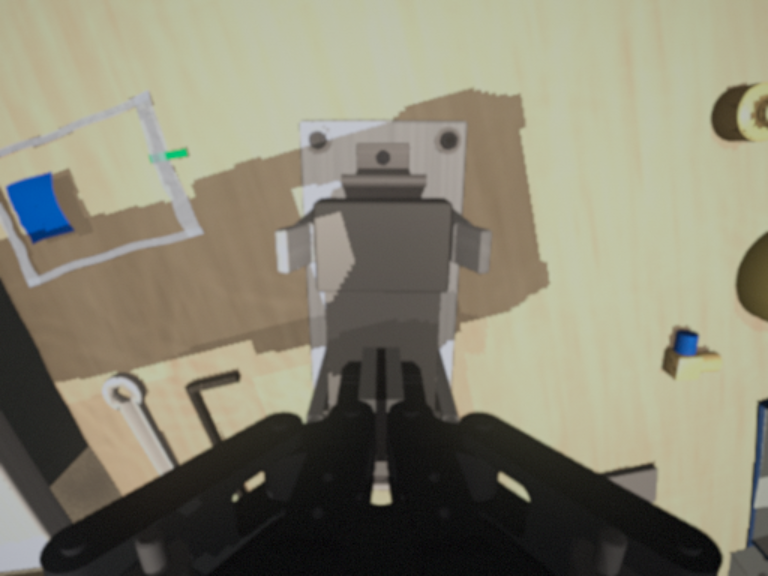

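The spacer rests straight on both flares between the posts, and the shut fingers are at its middle (382,400). Pushing now, with a guard that stops the chain on force.

```bash
cat > g.py <<'E'
import sys; from h import *
st(); sys.exit(get_state()['ft_force'][2]>float(sys.argv[1]))
E
python3 - <<'E'
from h import *
c=lambda p:[((a+.5)/1.5-.5,(b+.5)/1.5-.5) for a,b in p]
s=get_state();M=R.from_rotvec(s['ee_rot']).as_matrix()
t=lambda p,z:((world('w5',c(p),z)-s['ee_pos'])@M)
print(t([(345,250),(400,250),(380,320)],None).round(4));print(t([(314,201),(451,201),(316,292),(449,292)],.114).round(4))
print(t([(301,122),(466,122)],.008).round(4))
E
python3 -m pendant '[{"x":0,"y":0,"z":-0.005,"ax":0,"ay":0,"az":0},{"x":0,"y":0,"z":-0.01,"ax":0,"ay":0,"az":0},{"x":0,"y":0,"z":-0.01,"ax":0,"ay":0,"az":0}]' && python3 g.py 30
```

```text
[[ 0.0429 -0.0129  0.0089]
 [ 0.0431  0.0073  0.0079]
 [ 0.0153  0.      0.0085]]
[[ 0.0613 -0.0228  0.0045]
 [ 0.0613  0.0246  0.0043]
 [ 0.0281 -0.0236  0.0045]
 [ 0.0281  0.0255  0.0044]]
[[ 0.0938 -0.0446  0.1105]
 [ 0.0939  0.0486  0.1102]]
clock: 7.48
ee_pos: [0.4963, 0.027, 0.1111]
ee_rot: [-2.496, -1.907, 0.0]
ft_force: [-0.1, 0.2, -0.4]
opening: 0.0001
t 7.47 p [0.4963 0.027  0.1111] yang -15.23 tilt [-0. -0.] F [-0.1  0.2 -0.4] op 0.0001False
```

```bash
python3 -m pendant '[{"x":0.0015,"y":0,"z":-0.004,"ax":0,"ay":0,"az":0},{"x":0.0015,"y":0,"z":-0.008,"ax":0,"ay":0,"az":0}]' >/dev/null && python3 g.py 30 && python3 -m pendant '[{"x":0,"y":0,"z":-0.004,"ax":0,"ay":0,"az":0},{"x":0,"y":0,"z":-0.008,"ax":0,"ay":0,"az":0}]' >/dev/null && python3 g.py 30 && python3 -m pendant '[{"x":0,"y":0,"z":-0.004,"ax":0,"ay":0,"az":0},{"x":0,"y":0,"z":-0.008,"ax":0,"ay":0,"az":0}]' >/dev/null && python3 g.py 30 &&python3 -m pendant '[{"x":0,"y":0,"z":-0.004,"ax":0,"ay":0,"az":0},{"x":0,"y":0,"z":-0.008,"ax":0,"ay":0,"az":0}]' >/dev/null && python3 g.py 30
```

```text
t 7.72 p [0.4988 0.0269 0.1045] yang -15.23 tilt [ 0.003 -0.   ] F [-0.5 -0.8  2.8] op -0.0003False
```

```bash
sed -i "s/sys.exit(\(.*\))$/sys.exit(int(\1))/" g.py
python3 -m pendant '[{"x":0,"y":0,"z":-0.004,"ax":0,"ay":0,"az":0},{"x":0,"y":0,"z":-0.008,"ax":0,"ay":0,"az":0}]' >/dev/null && python3 g.py 30 && python3 -m pendant '[{"x":0,"y":0,"z":-0.004,"ax":0,"ay":0,"az":0},{"x":0,"y":0,"z":-0.008,"ax":0,"ay":0,"az":0}]' >/dev/null && python3 g.py 30 &&python3 -m pendant '[{"x":0,"y":0,"z":-0.004,"ax":0,"ay":0,"az":0},{"x":0,"y":0,"z":-0.007,"ax":0,"ay":0,"az":0}]' >/dev/null && python3 g.py 30
```

```text
t 7.97 p [0.4979 0.0269 0.095 ] yang -15.24 tilt [ 0. -0.] F [-0.1 -0.3  0.3] op 0.0004
t 8.22 p [0.4977 0.0271 0.0868] yang -15.22 tilt [-0.  0.] F [-1.5  1.9  5.6] op 0.0001
t 8.47 p [0.498  0.0272 0.0803] yang -15.22 tilt [0. 0.] F [-0.   1.   2.6] op 0.0002
```

```bash
D2='unused'
python3 -m pendant '[{"x":0,"y":0,"z":-0.002,"ax":0,"ay":0,"az":0},{"x":0,"y":0,"z":-0.004,"ax":0,"ay":0,"az":0}]' >/dev/null && python3 g.py 12 && python3 -m pendant '[{"x":0,"y":0,"z":-0.0015,"ax":0,"ay":0,"az":0},{"x":0,"y":0,"z":-0.0015,"ax":0,"ay":0,"az":0}]' >/dev/null && python3 g.py 12 && python3 -m pendant '[{"x":0,"y":0,"z":-0.0015,"ax":0,"ay":0,"az":0},{"x":0,"y":0,"z":-0.0015,"ax":0,"ay":0,"az":0}]' >/dev/null && python3 g.py 12 && python3 -m pendant '[{"x":0,"y":0,"z":-0.0015,"ax":0,"ay":0,"az":0},{"x":0,"y":0,"z":-0.0015,"ax":0,"ay":0,"az":0}]' >/dev/null && python3 g.py 12 && python3 -m pendant '[{"x":0,"y":0,"z":-0.0015,"ax":0,"ay":0,"az":0},{"x":0,"y":0,"z":-0.0015,"ax":0,"ay":0,"az":0}]' >/dev/null && python3 g.py 12 && python3 -m pendant '[{"x":0,"y":0,"z":-0.0015,"ax":0,"ay":0,"az":0},{"x":0,"y":0,"z":-0.0015,"ax":0,"ay":0,"az":0}]' >/dev/null && python3 g.py 12 && python3 -m pendant '[{"x":0,"y":0,"z":-0.0015,"ax":0,"ay":0,"az":0},{"x":0,"y":0,"z":-0.0015,"ax":0,"ay":0,"az":0}]' >/dev/null && python3 g.py 12 && python3 -m pendant '[{"x":0,"y":0,"z":-0.0015,"ax":0,"ay":0,"az":0},{"x":0,"y":0,"z":-0.0015,"ax":0,"ay":0,"az":0}]' >/dev/null && python3 g.py 12
```

```text
t 8.72 p [0.498  0.0271 0.0764] yang -15.22 tilt [0.001 0.   ] F [-0.8  2.   2.2] op -0.0
t 8.97 p [0.4979 0.0269 0.0747] yang -15.23 tilt [-0. -0.] F [0.5 0.1 1.6] op -0.0004
t 9.22 p [0.4978 0.0269 0.0731] yang -15.23 tilt [-0. -0.] F [0.7 0.4 0.7] op 0.0002
t 9.47 p [0.4978 0.0269 0.0716] yang -15.23 tilt [-0. -0.] F [0.2 0.4 0.9] op -0.0
t 9.72 p [0.4977 0.0269 0.0701] yang -15.23 tilt [-0. -0.] F [ 0.5 -0.   0.3] op -0.0003
t 9.97 p [0.4977 0.0269 0.0685] yang -15.23 tilt [-0. -0.] F [0.2 0.2 0.3] op 0.0003
t 10.22 p [0.4978 0.0269 0.0671] yang -15.23 tilt [-0. -0.] F [ 0.6  0.5 -0.3] op -0.0
t 10.47 p [0.4978 0.0269 0.0656] yang -15.23 tilt [-0. -0.] F [ 0.3  0.2 -0.3] op -0.0
```

```bash
python3 -m pendant '[{"x":0,"y":0,"z":-0.001,"ax":0,"ay":0,"az":0},{"x":0,"y":0,"z":-0.001,"ax":0,"ay":0,"az":0}]' >/dev/null && python3 g.py 10 && python3 -m pendant '[{"x":0,"y":0,"z":-0.001,"ax":0,"ay":0,"az":0},{"x":0,"y":0,"z":-0.001,"ax":0,"ay":0,"az":0}]' >/dev/null && python3 g.py 10 && python3 -m pendant '[{"x":0,"y":0,"z":-0.001,"ax":0,"ay":0,"az":0},{"x":0,"y":0,"z":-0.001,"ax":0,"ay":0,"az":0}]' >/dev/null && python3 g.py 10 && python3 -m pendant '[{"x":0,"y":0,"z":-0.001,"ax":0,"ay":0,"az":0},{"x":0,"y":0,"z":-0.001,"ax":0,"ay":0,"az":0}]' >/dev/null && python3 g.py 10 && python3 -m pendant '[{"x":0,"y":0,"z":-0.001,"ax":0,"ay":0,"az":0},{"x":0,"y":0,"z":-0.001,"ax":0,"ay":0,"az":0}]' >/dev/null && python3 g.py 10
python3 - <<'E'
from h import *
im,d,ci=grab('wrist','w6')
cv2.imwrite('pics/w6b.png',cv2.resize(im,None,fx=1.5,fy=1.5))
c=lambda p:[((a+.5)/1.5-.5,(b+.5)/1.5-.5) for a,b in p]
print(world('w6',c([(340,250),(384,240),(430,250),(384,210),(384,280),(384,310)])).round(4))
E
```

```text
t 10.72 p [0.4979 0.027  0.0647] yang -15.23 tilt [ 0. -0.] F [ 0.1 -0.7  0.7] op -0.0001
t 10.97 p [0.4979 0.027  0.0637] yang -15.23 tilt [ 0. -0.] F [-0.7 -0.  -0.4] op -0.0001
t 11.22 p [0.498  0.027  0.0631] yang -15.23 tilt [ 0. -0.] F [-1.1  0.4  3.3] op -0.0
t 11.47 p [0.498  0.027  0.0626] yang -15.23 tilt [ 0. -0.] F [-3.   0.7  7. ] op -0.0004
t 11.72 p [0.4981 0.027  0.0623] yang -15.22 tilt [ 0.001 -0.   ] F [-5.9  0.  12.4] op -0.0001
[[0.4959 0.074  0.0609]
 [0.5117 0.0737 0.0625]
 [0.526  0.066  0.0615]
 [0.5155 0.0891 0.1051]
 [0.5079 0.0598 0.0619]
 [0.505  0.049  0.0623]]
```

View pics/w6b.png

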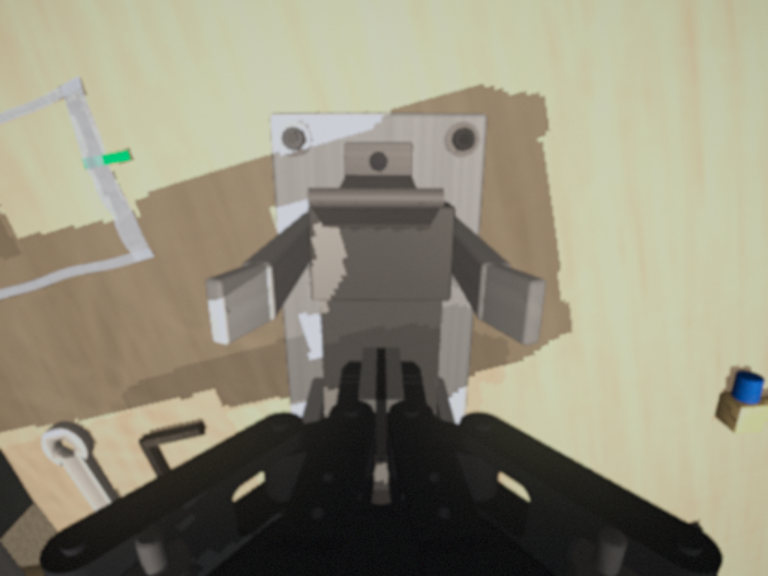

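Thick spacer lies flat at the bottom (top at ≈62 mm over its visible half), below the clip knees, and force climbs steeply from about 63.7 mm. I'll press slightly more to be sure, then lift and go over the thin spacer, locating it with depth and code to save pictures.

```bash
cat >> h.py <<'E'
def plate(tag,guess,z,tol=.004):
    f=np.load(f'pics/{tag}.npz')
    uv=[(u,v) for v in range(0,384) for u in range(0,512) if f['d'][v,u]>0]
    W=world(tag,uv); k=(abs(W[:,2]-z)<tol)&(np.linalg.norm(W[:,:2]-guess,axis=1)<.08)
    P=W[k][:,:2]; m=np.zeros((400,400),np.uint8)
    ij=np.round((P-np.array(guess))*2000+200).astype(int); m[ij[:,1],ij[:,0]]=255
    m=cv2.morphologyEx(m,cv2.MORPH_CLOSE,np.ones((9,9))); n,l,s,_=cv2.connectedComponentsWithStats(m)
    i=1+s[1:,4].argmax(); (c,(a,b),th)=cv2.minAreaRect(np.argwhere(l==i)[:,::-1].astype(np.float32))
    bx=cv2.boxPoints((c,(a,b),th)); e=[bx[1]-bx[0],bx[2]-bx[1]]; L=max(e,key=np.linalg.norm); L=L*np.sign(L[1])
    y=np.degrees(np.arctan2(-L[0],L[1])); c=(np.array(c)-200)/2000+guess
    s=get_state();M=R.from_rotvec(s['ee_rot']).as_matrix()
    print(tag,'n',len(P),'c',c.round(4),'size',np.array(sorted((a,b)))/2000,'yaw',y.round(2),'shift',(c-s['ee_pos'][:2]).round(4),'turn',(y-np.degrees(np.arctan2(M[1,1],M[0,1]))).round(2),'medz',np.median(W[k][:,2]).round(4))
E
python3 -m pendant '[{"x":0,"y":0,"z":-0.001,"ax":0,"ay":0,"az":0},{"x":0,"y":0,"z":-0.001,"ax":0,"ay":0,"az":0},{"x":0,"y":0,"z":-0.001,"ax":0,"ay":0,"az":0}]' >/dev/null; python3 g.py 40
python3 -m pendant '[{"x":0,"y":0,"z":0.06,"ax":0,"ay":0,"az":0},{"x":0,"y":0,"z":0.12,"ax":0,"ay":0,"az":0},{"x":0.02,"y":-0.04,"z":0.15,"ax":0,"ay":0,"az":5},{"x":0.05,"y":-0.095,"z":0.15,"ax":0,"ay":0,"az":10.8},{"x":0.075,"y":-0.15,"z":0.15,"ax":0,"ay":0,"az":10.8},{"x":0.105,"y":-0.205,"z":0.14,"ax":0,"ay":0,"az":10.8},{"x":0.133,"y":-0.257,"z":0.12,"ax":0,"ay":0,"az":10.8},{"x":0.133,"y":-0.257,"z":0.12,"ax":0,"ay":0,"az":10.8},{"x":0.133,"y":-0.257,"z":0.12,"ax":0,"ay":0,"az":10.8}]' 0.0854
python3 - <<'E'
from h import *
st();grab('wrist','w7');plate('w7',(.632,-.230),.008,.0035)
E
```

```text
t 12.15 p [0.4982 0.027  0.0619] yang -15.23 tilt [ 0.001 -0.   ] F [-7.8  0.7 16. ] op 0.0002
clock: 13.28
ee_pos: [0.6308, -0.2298, 0.1795]
ee_rot: [-2.305, -2.133, 0.0]
ft_force: [-0.7, -0.4, 0.9]
opening: 0.0854
t 13.28 p [ 0.6308 -0.2298  0.1795] yang -4.44 tilt [-0.  0.] F [-0.7 -0.4  0.9] op 0.0854
w7 n 4176 c [ 0.6315 -0.2313] size [0.05029285 0.11838809] yaw -4.25 shift [ 0.0005 -0.0021] turn 0.14 medz 0.0078
```

```bash
python3 -m pendant '[{"x":0.0007,"y":-0.0018,"z":-0.06,"ax":0,"ay":0,"az":0.2},{"x":0.0007,"y":-0.0018,"z":-0.12,"ax":0,"ay":0,"az":0.2},{"x":0.0007,"y":-0.0018,"z":-0.16,"ax":0,"ay":0,"az":0.2},{"x":0.0007,"y":-0.0018,"z":-0.1752,"ax":0,"ay":0,"az":0.2},{"x":0.0007,"y":-0.0018,"z":-0.1752,"ax":0,"ay":0,"az":0.2}]' 0.0854 40
python3 -m pendant '[{"x":0,"y":0,"z":0,"ax":0,"ay":0,"az":0},{"x":0,"y":0,"z":0,"ax":0,"ay":0,"az":0},{"x":0,"y":0,"z":0,"ax":0,"ay":0,"az":0},{"x":0,"y":0,"z":0,"ax":0,"ay":0,"az":0},{"x":0,"y":0,"z":0,"ax":0,"ay":0,"az":0}]' 0.03 40; python3 -c 'from h import *;st()'
```

```text
clock: 13.95
ee_pos: [0.6321, -0.2312, 0.006]
ee_rot: [2.3, 2.138, 0.001]
ft_force: [0.8, 0.4, 1.0]
opening: 0.0854
clock: 14.58
ee_pos: [0.6322, -0.2325, 0.0076]
ee_rot: [2.3, 2.136, 0.001]
ft_force: [-5.3, 1.1, 10.8]
opening: 0.0298
t 14.57 p [ 0.6322 -0.2325  0.0076] yang -4.24 tilt [ 0.002 -0.001] F [-5.3  1.1 10.8] op 0.0298
```

The opening reads 29.8 mm, so the fingers closed over the piece's top (tips too high). I'll raise, open, go lower and retry.

```bash
python3 -m pendant '[{"x":0,"y":0.001,"z":0.012,"ax":0,"ay":0,"az":0},{"x":0,"y":0.001,"z":0.03,"ax":0,"ay":0,"az":0},{"x":0,"y":0.001,"z":0.03,"ax":0,"ay":0,"az":0},{"x":0,"y":0.001,"z":0.03,"ax":0,"ay":0,"az":0}]' 0.0854 40
python3 - <<'E'
from h import *
st();grab('wrist','w8');plate('w8',(.632,-.231),.008,.0035)
E
python3 -m pendant '[{"x":0,"y":0,"z":-0.02,"ax":0,"ay":0,"az":0},{"x":0,"y":0,"z":-0.0325,"ax":0,"ay":0,"az":0},{"x":0,"y":0,"z":-0.0325,"ax":0,"ay":0,"az":0},{"x":0,"y":0,"z":-0.0325,"ax":0,"ay":0,"az":0}]' 0.052 40
python3 -c 'from h import *;st()'
```

```text
clock: 15.08
ee_pos: [0.6315, -0.2308, 0.0346]
ee_rot: [2.302, 2.138, 0.0]
ft_force: [0.4, -0.5, -0.3]
opening: 0.0851
t 15.07 p [ 0.6315 -0.2308  0.0346] yang -4.23 tilt [ 0. -0.] F [ 0.4 -0.5 -0.3] op 0.0851
w8 n 12110 c [ 0.6328 -0.2318] size [0.05090599 0.11977226] yaw -4.34 shift [ 0.0015 -0.0011] turn -0.11 medz 0.0079
clock: 15.62
ee_pos: [0.6317, -0.2309, 0.0021]
ee_rot: [2.302, 2.138, 0.0]
ft_force: [-0.2, -0.1, -0.2]
opening: 0.0518
t 15.62 p [ 0.6317 -0.2309  0.0021] yang -4.23 tilt [ 0. -0.] F [-0.2 -0.1 -0.2] op 0.0518
```

```bash
python3 -m pendant '[{"x":0.001,"y":-0.001,"z":-0.0017,"ax":0,"ay":0,"az":0},{"x":0.001,"y":-0.001,"z":-0.0017,"ax":0,"ay":0,"az":0}]' ; python3 g.py 8 && python3 -m pendant '[{"x":0,"y":0,"z":0,"ax":0,"ay":0,"az":0},{"x":0,"y":0,"z":0,"ax":0,"ay":0,"az":0},{"x":0,"y":0,"z":0,"ax":0,"ay":0,"az":0}]' 0.035 40; python3 -c 'from h import *;st()'
```

```text
clock: 15.88
ee_pos: [0.6328, -0.232, 0.0008]
ee_rot: [2.301, 2.137, 0.0]
ft_force: [0.3, -0.1, 1.0]
opening: 0.0522
t 15.88 p [ 0.6328 -0.232   0.0008] yang -4.23 tilt [ 0.001 -0.   ] F [ 0.3 -0.1  1. ] op 0.0522
clock: 16.25
ee_pos: [0.6329, -0.232, 0.0011]
ee_rot: [2.301, 2.137, 0.001]
ft_force: [-0.2, -0.5, 4.5]
opening: 0.0424
t 16.25 p [ 0.6329 -0.232   0.0011] yang -4.23 tilt [ 0.001 -0.   ] F [-0.2 -0.5  4.5] op 0.0424
```

```bash
python3 -m pendant '[{"x":0,"y":0,"z":0.06,"ax":0,"ay":0,"az":0},{"x":0,"y":0,"z":0.12,"ax":0,"ay":0,"az":0},{"x":-0.025,"y":0.04,"z":0.16,"ax":0,"ay":0,"az":-4},{"x":-0.05,"y":0.095,"z":0.16,"ax":0,"ay":0,"az":-11},{"x":-0.075,"y":0.15,"z":0.16,"ax":0,"ay":0,"az":-11},{"x":-0.105,"y":0.205,"z":0.16,"ax":0,"ay":0,"az":-11},{"x":-0.136,"y":0.2588,"z":0.16,"ax":0,"ay":0,"az":-11},{"x":-0.136,"y":0.2588,"z":0.13,"ax":0,"ay":0,"az":-11},{"x":-0.136,"y":0.2588,"z":0.121,"ax":0,"ay":0,"az":-11},{"x":-0.136,"y":0.2588,"z":0.121,"ax":0,"ay":0,"az":-11}]'
python3 - <<'E'
from h import *
st();grab('wrist','w9');st()
im=cv2.imread('pics/w9.png');cv2.imwrite('pics/w9b.png',cv2.resize(im,None,fx=1.5,fy=1.5))
E
```

```text
clock: 17.5
ee_pos: [0.4964, 0.0265, 0.1208]
ee_rot: [-2.496, -1.906, 0.002]
ft_force: [0.5, -0.1, -1.5]
opening: 0.0423
t 17.5 p [0.4964 0.0265 0.1208] yang -15.28 tilt [-0.002 -0.   ] F [ 0.5 -0.1 -1.5] op 0.0423
t 17.55 p [0.4969 0.0264 0.1216] yang -15.29 tilt [-0.  0.] F [ 1.3  0.  -0.2] op 0.0424
```

View pics/w9b.png

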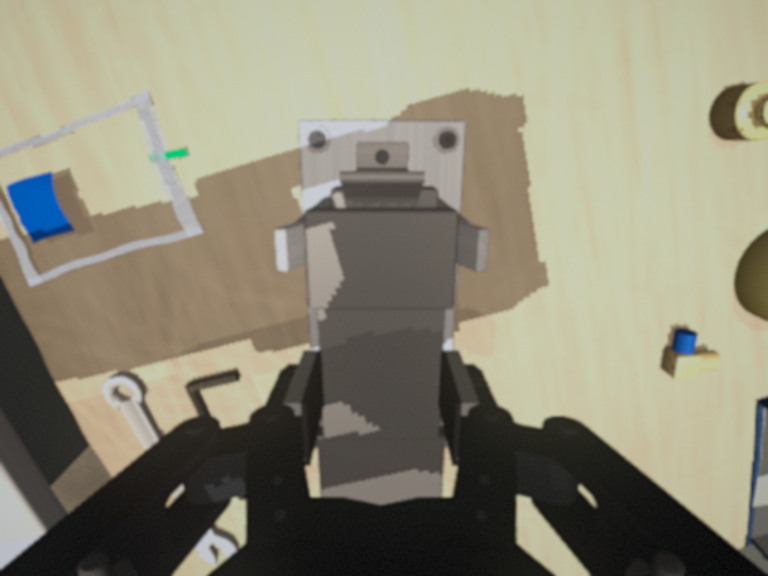

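The held thin spacer is centred between the posts (outer edges at 275 and 488, piece spans 305–459). Lower and release.

```bash
python3 -m pendant '[{"x":0.0005,"y":0,"z":-0.012,"ax":0,"ay":0,"az":0},{"x":0.0005,"y":0,"z":-0.018,"ax":0,"ay":0,"az":0},{"x":0.0005,"y":0,"z":-0.0225,"ax":0,"ay":0,"az":0},{"x":0.0005,"y":0,"z":-0.0225,"ax":0,"ay":0,"az":0}]' >/dev/null; python3 g.py 6 && python3 -m pendant '[{"x":0,"y":0,"z":0,"ax":0,"ay":0,"az":0},{"x":0,"y":0,"z":0,"ax":0,"ay":0,"az":0},{"x":0,"y":0,"z":0.02,"ax":0,"ay":0,"az":0},{"x":0,"y":0,"z":0.05,"ax":0,"ay":0,"az":0}]' 0.066 >/dev/null && python3 -m pendant '[{"x":0,"y":0,"z":0,"ax":0,"ay":0,"az":0},{"x":0,"y":0,"z":0,"ax":0,"ay":0,"az":0},{"x":0,"y":0,"z":-0.01,"ax":0,"ay":0,"az":0},{"x":0.001,"y":0,"z":-0.025,"ax":0,"ay":0,"az":0},{"x":0.001,"y":0,"z":-0.035,"ax":0,"ay":0,"az":0},{"x":0.001,"y":0,"z":-0.035,"ax":0,"ay":0,"az":0}]' 0.0
python3 - <<'E'
from h import *
st();grab('wrist','w10')
c=lambda p:[((a+.5)/1.5-.5,(b+.5)/1.5-.5) for a,b in p]
print(world('w10',c([(340,230),(384,230),(430,230),(384,250),(384,280),(384,310),(340,310),(430,310)])).round(4))
s=get_state();plate('w10',tuple(s['ee_pos'][:2]),.106,.0045)
E
```

```text
t 18.05 p [0.4969 0.027  0.0985] yang -15.23 tilt [-0.001  0.   ] F [ 0.2  0.1 -0.3] op 0.0425
clock: 19.3
ee_pos: [0.4973, 0.027, 0.1123]
ee_rot: [-2.495, -1.906, 0.003]
ft_force: [0.0, -0.3, 0.3]
opening: 0.0002
t 19.3 p [0.4973 0.027  0.1123] yang -15.23 tilt [-0.003  0.   ] F [ 0.  -0.3  0.3] op 0.0002
[[0.4957 0.0792 0.1011]
 [0.5112 0.0747 0.0993]
 [0.5276 0.0702 0.0992]
 [0.5093 0.0678 0.1009]
 [0.5062 0.0564 0.1004]
 [0.5031 0.0447 0.1006]
 [0.4866 0.0493 0.1011]
 [0.5203 0.0404 0.1016]]
w10 n 2570 c [0.4979 0.0398] size [0.05527058 0.08954749] yaw -7.93 shift [0.     0.0128] turn 7.3 medz 0.1027
```

```bash
python3 -m pendant '[{"x":0,"y":0,"z":-0.006,"ax":0,"ay":0,"az":0},{"x":0,"y":0,"z":-0.009,"ax":0,"ay":0,"az":0}]' >/dev/null && python3 g.py 30 && python3 -m pendant '[{"x":0,"y":0,"z":-0.003,"ax":0,"ay":0,"az":0}]' >/dev/null && python3 g.py 30 && python3 -m pendant '[{"x":0,"y":0,"z":-0.003,"ax":0,"ay":0,"az":0}]' >/dev/null && python3 g.py 30 && python3 -m pendant '[{"x":0,"y":0,"z":-0.003,"ax":0,"ay":0,"az":0}]' >/dev/null && python3 g.py 30 && python3 -m pendant '[{"x":0,"y":0,"z":-0.003,"ax":0,"ay":0,"az":0}]' >/dev/null && python3 g.py 30 && python3 -m pendant '[{"x":0,"y":0,"z":-0.003,"ax":0,"ay":0,"az":0},{"x":0,"y":0,"z":-0.006,"ax":0,"ay":0,"az":0}]' >/dev/null && python3 g.py 30 && python3 -m pendant '[{"x":0,"y":0,"z":-0.003,"ax":0,"ay":0,"az":0},{"x":0,"y":0,"z":-0.006,"ax":0,"ay":0,"az":0},{"x":0,"y":0,"z":-0.006,"ax":0,"ay":0,"az":0}]' >/dev/null && python3 g.py 20
```

```text
t 19.6 p [0.4981 0.027  0.1048] yang -15.23 tilt [ 0. -0.] F [ 0.4 -0.3 -0.1] op -0.0001
t 19.73 p [0.4981 0.027  0.1018] yang -15.23 tilt [ 0. -0.] F [-0.7 -0.3  1.5] op -0.0
t 19.85 p [0.4985 0.027  0.0994] yang -15.23 tilt [0.001 0.   ] F [-0.  -0.2  4.8] op 0.0002
t 19.98 p [0.499  0.0271 0.0975] yang -15.23 tilt [0.003 0.   ] F [-1.9  1.1 12. ] op 0.0002
t 20.1 p [0.4989 0.027  0.094 ] yang -15.23 tilt [0.003 0.   ] F [0.5 0.4 4.4] op 0.0003
t 20.35 p [0.4979 0.0269 0.0864] yang -15.24 tilt [-0.001 -0.   ] F [-0.4 -0.7 -0. ] op 0.0002
t 20.73 p [0.4979 0.0271 0.0804] yang -15.22 tilt [-0.001  0.   ] F [ 0.4 -0.3 -0.6] op -0.0001
```

```bash
python3 -m pendant '[{"x":0,"y":0,"z":-0.003,"ax":0,"ay":0,"az":0},{"x":0,"y":0,"z":-0.006,"ax":0,"ay":0,"az":0},{"x":0,"y":0,"z":-0.006,"ax":0,"ay":0,"az":0}]' >/dev/null && python3 g.py 12 && python3 -m pendant '[{"x":0,"y":0,"z":-0.0015,"ax":0,"ay":0,"az":0},{"x":0,"y":0,"z":-0.0015,"ax":0,"ay":0,"az":0}]' >/dev/null && python3 g.py 12 && python3 -m pendant '[{"x":0,"y":0,"z":-0.0012,"ax":0,"ay":0,"az":0},{"x":0,"y":0,"z":-0.0012,"ax":0,"ay":0,"az":0}]' >/dev/null && python3 g.py 12 && python3 -m pendant '[{"x":0,"y":0,"z":-0.0012,"ax":0,"ay":0,"az":0},{"x":0,"y":0,"z":-0.0012,"ax":0,"ay":0,"az":0}]' >/dev/null && python3 g.py 12 && python3 -m pendant '[{"x":0,"y":0,"z":-0.0012,"ax":0,"ay":0,"az":0},{"x":0,"y":0,"z":-0.0012,"ax":0,"ay":0,"az":0}]' >/dev/null && python3 g.py 12
python3 - <<'E'
from h import *
grab('wrist','w11')
c=lambda p:[((a+.5)/1.5-.5,(b+.5)/1.5-.5) for a,b in p]
print(world('w11',c([(340,250),(384,240),(430,250),(384,280),(384,310)])).round(4))
E
```

```text
t 21.1 p [0.4979 0.0269 0.0745] yang -15.23 tilt [-0.001 -0.   ] F [ 0.6 -0.2 -0.2] op 0.0001
t 21.35 p [0.498  0.0269 0.0733] yang -15.23 tilt [-0. -0.] F [-0.  -0.  -0.2] op 0.0001
t 21.6 p [0.4981 0.027  0.0722] yang -15.23 tilt [ 0. -0.] F [-0.5  0.8  0.6] op 0.0
t 21.85 p [0.4982 0.0271 0.0711] yang -15.23 tilt [0. 0.] F [-1.7  2.   1.4] op -0.0001
t 22.1 p [0.4983 0.0271 0.0706] yang -15.22 tilt [0.001 0.   ] F [-2.   0.9  6.6] op -0.0002
[[0.4964 0.0744 0.071 ]
 [0.5119 0.0739 0.0716]
 [0.5262 0.066  0.0698]
 [0.5081 0.06   0.0709]
 [0.5052 0.0491 0.0707]]
```

```bash
python3 -m pendant '[{"x":0,"y":0,"z":-0.0012,"ax":0,"ay":0,"az":0},{"x":0,"y":0,"z":-0.0012,"ax":0,"ay":0,"az":0}]' >/dev/null && python3 g.py 17 && python3 -m pendant '[{"x":0,"y":0,"z":-0.001,"ax":0,"ay":0,"az":0},{"x":0,"y":0,"z":-0.001,"ax":0,"ay":0,"az":0},{"x":0,"y":0,"z":-0.001,"ax":0,"ay":0,"az":0}]' >/dev/null && python3 g.py 17
```

```text
t 22.4 p [0.4984 0.0271 0.0702] yang -15.22 tilt [0.001 0.   ] F [-4.9  1.7 12.6] op -0.0001
t 22.77 p [0.4985 0.027  0.0698] yang -15.22 tilt [ 0.001 -0.   ] F [-8.1  0.2 16.9] op -0.0001
```

Seated: force rises to 17 N at 69.8 mm (16 N at 61.9 mm for the thick spacer; the difference is the thin spacer's 8 mm). Now to the rest plate.

```bash
python3 -m pendant '[{"x":0,"y":0,"z":0.06,"ax":0,"ay":0,"az":0},{"x":0,"y":0,"z":0.12,"ax":0,"ay":0,"az":0},{"x":-0.005,"y":-0.05,"z":0.14,"ax":0,"ay":0,"az":-4},{"x":-0.015,"y":-0.11,"z":0.14,"ax":0,"ay":0,"az":-7.7},{"x":-0.025,"y":-0.17,"z":0.14,"ax":0,"ay":0,"az":-7.7},{"x":-0.04,"y":-0.23,"z":0.13,"ax":0,"ay":0,"az":-7.7},{"x":-0.05,"y":-0.29,"z":0.12,"ax":0,"ay":0,"az":-7.7},{"x":-0.05,"y":-0.293,"z":0.11,"ax":0,"ay":0,"az":-7.7},{"x":-0.05,"y":-0.293,"z":0.11,"ax":0,"ay":0,"az":-7.7}]' 0.0854
python3 - <<'E'
from h import *
st();grab('wrist','w12');plate('w12',(.448,-.266),.008,.004)
E
```

```text
clock: 23.9
ee_pos: [0.4476, -0.2657, 0.1763]
ee_rot: [-2.617, -1.733, 0.001]
ft_force: [-0.8, -0.1, 0.4]
opening: 0.0855
t 23.9 p [ 0.4476 -0.2657  0.1763] yang -22.97 tilt [-0.002  0.002] F [-0.8 -0.1  0.4] op 0.0855
w12 n 4259 c [ 0.4462 -0.2667] size [0.05038345 0.11854814] yaw -23.27 shift [-0.002  -0.0015] turn -0.37 medz 0.0079
```

```bash
python3 -m pendant '[{"x":-0.0017,"y":-0.0013,"z":-0.06,"ax":0,"ay":0,"az":-0.4},{"x":-0.0017,"y":-0.0013,"z":-0.12,"ax":0,"ay":0,"az":-0.4},{"x":-0.0017,"y":-0.0013,"z":-0.14,"ax":0,"ay":0,"az":-0.4},{"x":-0.0017,"y":-0.0013,"z":-0.14,"ax":0,"ay":0,"az":-0.4}]' 0.0854 >/dev/null
python3 - <<'E'
from h import *
st();grab('wrist','w13');plate('w13',(.446,-.2665),.008,.004)
E
```

```text
t 24.45 p [ 0.4462 -0.2655  0.0366] yang -23.2 tilt [-0.002  0.002] F [-0.1  0.6 -0.4] op 0.0853
w13 n 11830 c [ 0.4457 -0.2675] size [0.05088124 0.1202767 ] yaw -23.2 shift [-0.0014 -0.0011] turn 0.02 medz 0.008
```

```bash
python3 -m pendant '[{"x":-0.0012,"y":-0.0011,"z":-0.02,"ax":0,"ay":0,"az":0},{"x":-0.0012,"y":-0.0011,"z":-0.0335,"ax":0,"ay":0,"az":0},{"x":-0.0012,"y":-0.0011,"z":-0.0345,"ax":0,"ay":0,"az":0},{"x":-0.0012,"y":-0.0011,"z":-0.0345,"ax":0,"ay":0,"az":0}]' 0.054 >/dev/null; python3 g.py 8
```

```text
t 25.0 p [ 0.4457 -0.2686  0.004 ] yang -23.32 tilt [ 0.001 -0.001] F [ 0.2 -0.3  0.3] op 0.0541
```

```bash
python3 -m pendant '[{"x":0,"y":0.0008,"z":-0.003,"ax":0,"ay":0,"az":0},{"x":0,"y":0.0008,"z":-0.003,"ax":0,"ay":0,"az":0}]' >/dev/null; python3 g.py 8 && python3 -m pendant '[{"x":0,"y":0,"z":0,"ax":0,"ay":0,"az":0},{"x":0,"y":0,"z":0,"ax":0,"ay":0,"az":0},{"x":0,"y":0,"z":0,"ax":0,"ay":0,"az":0}]' 0.035 40; python3 -c 'from h import *;st()'
```

```text
t 25.25 p [ 4.452e-01 -2.676e-01  2.000e-04] yang -23.33 tilt [ 0. -0.] F [ 0.  -0.2  0.3] op 0.0538
clock: 25.62
ee_pos: [0.4455, -0.2678, 0.0006]
ee_rot: [2.624, 1.726, 0.001]
ft_force: [0.7, 0.2, 5.1]
opening: 0.0425
t 25.62 p [ 0.4455 -0.2678  0.0006] yang -23.33 tilt [ 0.001 -0.001] F [0.7 0.2 5.1] op 0.0425
```

```bash
python3 -m pendant '[{"x":0,"y":0,"z":0.06,"ax":0,"ay":0,"az":0},{"x":0,"y":0,"z":0.12,"ax":0,"ay":0,"az":0},{"x":0.005,"y":0.04,"z":0.16,"ax":0,"ay":0,"az":4},{"x":0.015,"y":0.1,"z":0.16,"ax":0,"ay":0,"az":8.1},{"x":0.03,"y":0.155,"z":0.16,"ax":0,"ay":0,"az":8.1},{"x":0.04,"y":0.21,"z":0.16,"ax":0,"ay":0,"az":8.1},{"x":0.05,"y":0.265,"z":0.16,"ax":0,"ay":0,"az":8.1},{"x":0.0518,"y":0.2945,"z":0.15,"ax":0,"ay":0,"az":8.1},{"x":0.0518,"y":0.2945,"z":0.121,"ax":0,"ay":0,"az":8.1},{"x":0.0518,"y":0.2945,"z":0.121,"ax":0,"ay":0,"az":8.1}]'
python3 - <<'E'
from h import *
st();grab('wrist','w14');st()
im=cv2.imread('pics/w14.png');cv2.imwrite('pics/w14b.png',cv2.resize(im,None,fx=1.5,fy=1.5))
E
```

```text
clock: 26.88
ee_pos: [0.4952, 0.0272, 0.1184]
ee_rot: [-2.493, -1.906, 0.007]
ft_force: [0.6, -0.7, -0.3]
opening: 0.0424
t 26.88 p [0.4952 0.0272 0.1184] yang -15.19 tilt [-0.006 -0.   ] F [ 0.6 -0.7 -0.3] op 0.0424
t 26.93 p [0.4962 0.0269 0.1202] yang -15.23 tilt [-0.003  0.   ] F [-0.1  0.6 -0.3] op 0.0425
```

View pics/w14b.png

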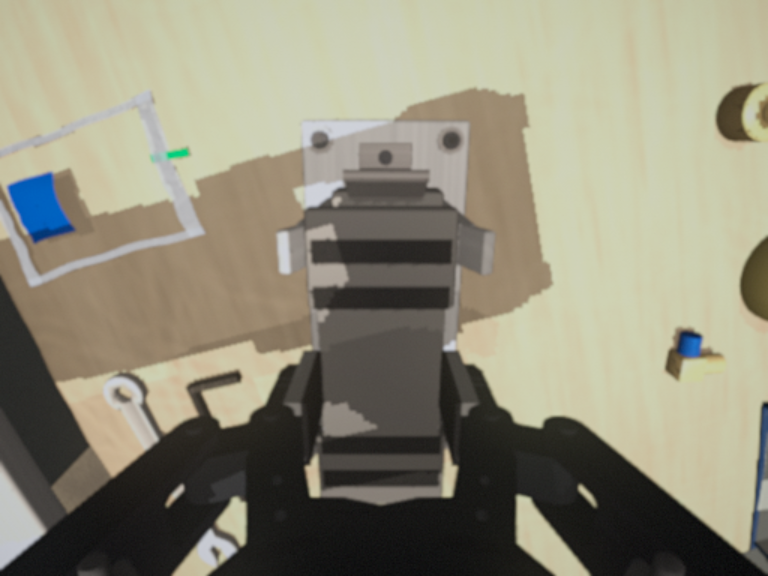

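The plate is over the rest, strips up, piece spanning 304–458 between posts 278–493. It is about 1 mm left, mostly from the arm still settling. Lower and release.

```bash
python3 -m pendant '[{"x":0.0003,"y":0,"z":0,"ax":0,"ay":0,"az":0},{"x":0.0003,"y":0,"z":-0.012,"ax":0,"ay":0,"az":0},{"x":0.0003,"y":0,"z":-0.018,"ax":0,"ay":0,"az":0},{"x":0.0003,"y":0,"z":-0.0222,"ax":0,"ay":0,"az":0},{"x":0.0003,"y":0,"z":-0.0222,"ax":0,"ay":0,"az":0}]' >/dev/null; python3 g.py 6 && python3 -m pendant '[{"x":0,"y":0,"z":0,"ax":0,"ay":0,"az":0},{"x":0,"y":0,"z":0,"ax":0,"ay":0,"az":0},{"x":0,"y":0,"z":0.02,"ax":0,"ay":0,"az":0},{"x":0,"y":0,"z":0.05,"ax":0,"ay":0,"az":0}]' 0.066 >/dev/null && python3 -m pendant '[{"x":0,"y":0,"z":0,"ax":0,"ay":0,"az":0},{"x":0,"y":0,"z":0,"ax":0,"ay":0,"az":0},{"x":0,"y":0,"z":-0.01,"ax":0,"ay":0,"az":0},{"x":0.001,"y":0,"z":-0.025,"ax":0,"ay":0,"az":0},{"x":0.001,"y":0,"z":-0.035,"ax":0,"ay":0,"az":0},{"x":0.001,"y":0,"z":-0.035,"ax":0,"ay":0,"az":0}]' 0.0
python3 - <<'E'
from h import *
st();grab('wrist','w15')
c=lambda p:[((a+.5)/1.5-.5,(b+.5)/1.5-.5) for a,b in p]
print(world('w15',c([(340,230),(384,230),(430,230),(384,250),(384,280),(384,310),(340,310),(430,310)])).round(4))
E
```

```text
t 27.55 p [0.4971 0.0269 0.0985] yang -15.23 tilt [-0.001 -0.   ] F [-0.8  0.7 -0.4] op 0.0427
clock: 28.8
ee_pos: [0.4975, 0.0269, 0.1123]
ee_rot: [-2.495, -1.906, 0.004]
ft_force: [-0.2, -0.3, 0.6]
opening: 0.0
t 28.8 p [0.4975 0.0269 0.1123] yang -15.23 tilt [-0.003  0.   ] F [-0.2 -0.3  0.6] op 0.0
[[0.4956 0.0788 0.0989]
 [0.5113 0.0744 0.0979]
 [0.5278 0.0702 0.0997]
 [0.5093 0.0669 0.0976]
 [0.5063 0.0558 0.0987]
 [0.5031 0.0437 0.0984]
 [0.4862 0.0481 0.0979]
 [0.5206 0.0392 0.099 ]]
```

Level on the flares again. Push down; contact is expected near 79.5 mm.

```bash
python3 -m pendant '[{"x":0,"y":0,"z":-0.006,"ax":0,"ay":0,"az":0},{"x":0,"y":0,"z":-0.009,"ax":0,"ay":0,"az":0}]' >/dev/null && python3 g.py 30 && python3 -m pendant '[{"x":0,"y":0,"z":-0.003,"ax":0,"ay":0,"az":0}]' >/dev/null && python3 g.py 30 && python3 -m pendant '[{"x":0,"y":0,"z":-0.003,"ax":0,"ay":0,"az":0}]' >/dev/null && python3 g.py 30 && python3 -m pendant '[{"x":0,"y":0,"z":-0.003,"ax":0,"ay":0,"az":0}]' >/dev/null && python3 g.py 30 && python3 -m pendant '[{"x":0,"y":0,"z":-0.003,"ax":0,"ay":0,"az":0}]' >/dev/null && python3 g.py 30 && python3 -m pendant '[{"x":0,"y":0,"z":-0.003,"ax":0,"ay":0,"az":0},{"x":0,"y":0,"z":-0.006,"ax":0,"ay":0,"az":0}]' >/dev/null && python3 g.py 30 && python3 -m pendant '[{"x":0,"y":0,"z":-0.003,"ax":0,"ay":0,"az":0},{"x":0,"y":0,"z":-0.004,"ax":0,"ay":0,"az":0},{"x":0,"y":0,"z":-0.004,"ax":0,"ay":0,"az":0}]' >/dev/null && python3 g.py 12 && python3 -m pendant '[{"x":0,"y":0,"z":-0.0015,"ax":0,"ay":0,"az":0},{"x":0,"y":0,"z":-0.0015,"ax":0,"ay":0,"az":0}]' >/dev/null && python3 g.py 10 && python3 -m pendant '[{"x":0,"y":0,"z":-0.001,"ax":0,"ay":0,"az":0},{"x":0,"y":0,"z":-0.001,"ax":0,"ay":0,"az":0}]' >/dev/null && python3 g.py 10 && python3 -m pendant '[{"x":0,"y":0,"z":-0.001,"ax":0,"ay":0,"az":0},{"x":0,"y":0,"z":-0.001,"ax":0,"ay":0,"az":0}]' >/dev/null && python3 g.py 10
```

```text
t 29.1 p [0.4983 0.0269 0.1048] yang -15.23 tilt [ 0. -0.] F [-1.3  0.3  0.4] op 0.0003
t 29.23 p [0.4983 0.0269 0.1018] yang -15.23 tilt [ 0. -0.] F [0.  0.6 0.1] op 0.0002
t 29.35 p [0.4984 0.0269 0.0988] yang -15.23 tilt [0. 0.] F [-0.7 -0.4 -0.1] op 0.0003
t 29.48 p [0.499  0.027  0.0973] yang -15.23 tilt [0.002 0.   ] F [-0.9  0.4  7.7] op 0.0
t 29.6 p [0.4988 0.0269 0.0938] yang -15.23 tilt [0.002 0.   ] F [-0.8 -0.2  2.8] op -0.0001
t 29.85 p [0.4987 0.0268 0.0874] yang -15.23 tilt [ 0.001 -0.   ] F [-0.4  0.6  3.4] op -0.0001
t 30.23 p [0.4981 0.0269 0.0826] yang -15.23 tilt [-0.001 -0.   ] F [0.5 0.1 0.7] op -0.0003
t 30.48 p [0.4982 0.0269 0.0813] yang -15.23 tilt [-0. -0.] F [0.8 0.3 1.5] op 0.0001
t 30.73 p [0.4983 0.0269 0.0804] yang -15.23 tilt [ 0. -0.] F [0.2 1.4 1.4] op 0.0002
t 30.98 p [0.4983 0.0269 0.0793] yang -15.23 tilt [ 0. -0.] F [0.7 0.4 1. ] op -0.0001
```

```bash
python3 -m pendant '[{"x":0,"y":0,"z":-0.001,"ax":0,"ay":0,"az":0},{"x":0,"y":0,"z":-0.001,"ax":0,"ay":0,"az":0}]' >/dev/null && python3 g.py 13 && python3 -m pendant '[{"x":0,"y":0,"z":-0.001,"ax":0,"ay":0,"az":0},{"x":0,"y":0,"z":-0.001,"ax":0,"ay":0,"az":0}]' >/dev/null && python3 g.py 13 && python3 -m pendant '[{"x":0,"y":0,"z":-0.001,"ax":0,"ay":0,"az":0},{"x":0,"y":0,"z":-0.001,"ax":0,"ay":0,"az":0}]' >/dev/null && python3 g.py 13 && python3 -m pendant '[{"x":0,"y":0,"z":-0.001,"ax":0,"ay":0,"az":0},{"x":0,"y":0,"z":-0.001,"ax":0,"ay":0,"az":0}]' >/dev/null && python3 g.py 13 && python3 -m pendant '[{"x":0,"y":0,"z":-0.001,"ax":0,"ay":0,"az":0},{"x":0,"y":0,"z":-0.001,"ax":0,"ay":0,"az":0}]' >/dev/null && python3 g.py 13
```

```text
t 31.23 p [0.4984 0.027  0.0788] yang -15.22 tilt [0. 0.] F [-0.7  1.3  5.1] op 0.0002
t 31.48 p [0.4985 0.0269 0.0785] yang -15.22 tilt [0.001 0.   ] F [-2.6  1.2  8.5] op 0.0
t 31.73 p [0.4986 0.027  0.0781] yang -15.23 tilt [ 0.001 -0.   ] F [-5.2  0.3 13. ] op -0.0003
t 31.98 p [0.4987 0.0269 0.0777] yang -15.22 tilt [ 0.001 -0.   ] F [-7.5  1.4 16.7] op -0.0
```

16.7 N at 77.7 mm, again 8 mm above the last stage. Lift clear, back off and check both ends.

```bash
python3 -m pendant '[{"x":0,"y":0,"z":0.06,"ax":0,"ay":0,"az":0},{"x":0,"y":0,"z":0.12,"ax":0,"ay":0,"az":0},{"x":-0.015,"y":-0.05,"z":0.15,"ax":0,"ay":0,"az":0},{"x":-0.02,"y":-0.08,"z":0.15,"ax":0,"ay":0,"az":0},{"x":-0.02,"y":-0.08,"z":0.15,"ax":0,"ay":0,"az":0},{"x":-0.02,"y":-0.08,"z":0.15,"ax":0,"ay":0,"az":0}]'
python3 - <<'E'
from h import *
im,d,ci=grab('wrist','w16')
cv2.imwrite('pics/w16b.png',cv2.resize(im,None,fx=1.5,fy=1.5))
plate('w16',(.498,.027),.079,.006)
f=np.load('pics/w16.npz');uv=[(u,v) for v in range(384) for u in range(512) if d[v,u]>0];W=world('w16',uv)
y=np.radians(-15.23);ax=np.array([-np.sin(y),np.cos(y)]);ex=np.array([np.cos(y),np.sin(y)])
q=W[:,:2]-[.498,.027];a=q@ax;b=q@ex
for lo in np.arange(-.06,.06,.01):
    k=(a>lo)&(a<lo+.01)&(abs(b)<.018)
    print(round(lo+.005,3),k.sum(),[np.median(W[k&(b*s>0)][:,2]).round(4) for s in(-1,1)])
E
```

```text
clock: 32.72
ee_pos: [0.4781, -0.0527, 0.2247]
ee_rot: [-2.496, -1.907, 0.001]
ft_force: [-0.4, -0.1, -0.0]
opening: 0.0003
w16 n 6410 c [0.4958 0.0287] size [0.06525156 0.12013843] yaw -14.68 shift [0.0176 0.0811] turn 0.52 medz 0.0794
-0.055 429 [np.float64(0.0795), np.float64(0.0793)]
-0.045 338 [np.float64(0.0799), np.float64(0.0798)]
-0.035 362 [np.float64(0.0795), np.float64(0.0796)]
-0.025 385 [np.float64(0.0796), np.float64(0.0795)]
-0.015 358 [np.float64(0.079), np.float64(0.0791)]
-0.005 403 [np.float64(0.0791), np.float64(0.0792)]
0.005 409 [np.float64(0.079), np.float64(0.079)]
0.015 411 [np.float64(0.0792), np.float64(0.079)]
0.025 420 [np.float64(0.0796), np.float64(0.0795)]
0.035 414 [np.float64(0.0796), np.float64(0.0796)]
0.045 460 [np.float64(0.0799), np.float64(0.0799)]
0.055 480 [np.float64(0.0796), np.float64(0.0796)]
```

View pics/w16b.png

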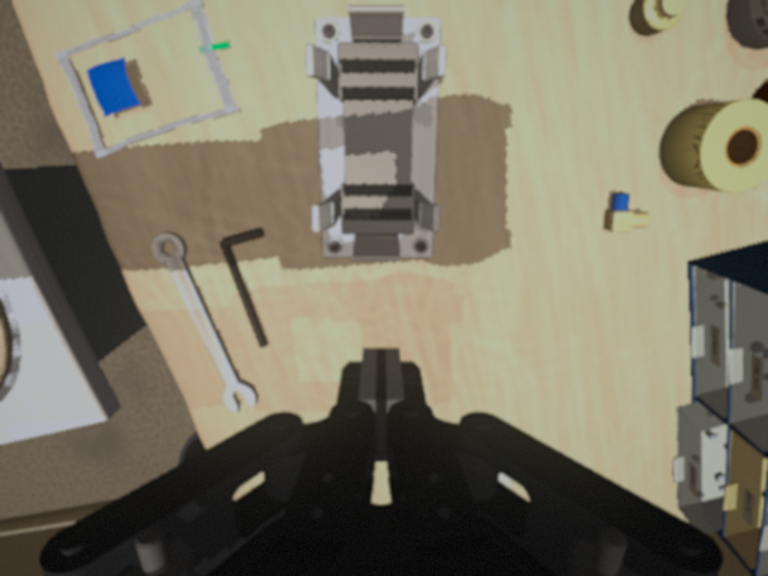

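The plate lies level and centred at (378,140) between posts and clips, top at 79 to 80 mm along its whole length. That fits the stack height: seat about 47.5 mm plus 32 mm. Nothing else has been disturbed, so I'm handing in.

```bash
python3 -c 'from plant import job;print(job.finish_job())'
```

```text
the job is handed in; nothing more can be done
None
```

I built the pouch rest in the order asked: thick spacer, thin spacer, then the rest plate with its black strips up. Each piece was laid on the clip flares, released, and pushed down at its middle with shut fingers until the force rose steeply. The job was handed in at about 33 s of the 72 s, with the gripper clear; no verdict is reported.

**Firm seating:** the final presses read 16.0, 16.9 and 16.7 N. That is roughly 1.4 mm of seat travel, above the 0.6 mm firm mark and well under the 4 mm limit. The pressing heights were 61.9, 69.8 and 77.7 mm, and the 8 mm steps match the piece thicknesses.

**Last check:** the camera shows the plate's top level to within 1 mm (79.0–79.9 mm) over its full length and both sides, matching the expected stack height.

- **Failed grasp:** my first grasp of the thin spacer was too high. The fingers closed over its top with about 11 N, and I reopened and gripped it lower. The spacer was found about 1 mm from its earlier measured position.
- **Side force:** pressing also gave up to about 8 N sideways on the wrist. I took this for arm compliance and did not trace it.
- **Seen only from one side:** while the spacers were pressed I could see only their +y half. Their other ends are judged from the level plate on top.
- **Pictures:** I viewed 12, two over the budget of 10, one of them wasted on a refused move.

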